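# Charge the tumbler barrel with burnishing balls

## Robot

A 7-joint arm with a two-finger parallel gripper is mounted at the origin on a cart in front of the work surface, level with it; the furniture and walls round the work are solid. World frame = base frame: x ahead of the robot, y to its left, z up, the work surface at z = 0. Lengths are in m, angles in rad, forces in N, time in s.
With the tool pointing down it reaches from about 0.35 to 0.9 m from the base axis. Payload 19.9 kg.
Tool frame: the origin (TCP) lies midway between the tips of the shut fingers; the grasp point (between the pads) lies 19 mm behind it; z points along the fingers, y is the line along which they close (so a half turn about z gives the same grasp; the last joint's range is limited). The gripper opens to 85 mm and grips with 20 to 120 N. Pads are 22 mm wide; open, the fingers measure 114 mm over their backs; the gripper's body (76 mm by 85 mm) begins 54 mm behind the grasp point. The pads swing forward as they close: fully open they stand 13 mm farther back than shut.
Start: joints at [-1.224, 0.417, -0.01, 1.614, 0.005, 1.111, -0.053], TCP at [0.237, 0.578, 0.231] pointing down, gripper open.
Joint ranges: [-2.81, 2.81], [-0.39, 2.02], [-1.27, 1.25], [0.06, 2.57], [-1.19, 4.33], [0.19, 2], [-2.82, 2.82]. Speed limits (rad/s): [1.89, 1.89, 2.39, 2.39, 3.01, 3.01, 3.01].

## Interface

Orientations are given as a rotation vector (axis times angle).
In Python, from workcell import read_state, viewer, r gives the robot as it stands. The module is installed in compiled form; this text tells all that it offers.
- The arm moves only by the shell command python3 -m crank 'ROWS' [FORCE]. ROWS is JSON, a list that holds one entry, the list of rows, each a list of 7 numbers: the closure, from 0 (fully open) to 1 (shut), then the shift along the tool's x, y, z in units of 60 mm (1.0 is 60 mm), then the turn, a rotation vector about the tool's x, y, z in degrees. A call has 1 to 8 rows; each row is the pose to reach, as a shift and turn from the pose commanded when the call began, along the tool's axes at that moment; what a row does not reach only later rows make up. A row lasts 1/8 s, in which the tool goes at most 62.5 mm and 10.7 degrees, less where a joint would pass 70% of its speed; a pose out of reach is approached as far as the arm can. A call with a gripper value outside its range is refused whole. The fingers move at their own pace and stop on an object; FORCE is the grip in N (left out, the last holds). Time passes only in rows, so rows that repeat a pose let the fingers close. It gives the time, the measured TCP pose, the force, the opening and the grip force at its end, in the units of the state.
- read_state(): the state, without advancing time (a new reading comes with each control period).
- viewer.snapshot(name): name is "scene" or "top" or "wrist"; returns a dict with "color" (400x640x3 uint8, blue, green, red), "depth" (400x640 float32, m along the optical axis (not along the pixel's ray), 0 where there is no reading), "K" (3x3 intrinsics, pixels), "view" (4x4, takes a point from world to camera coordinates); the wrist camera has in their place "T_tool_cam" (4x4, takes a point from camera to tool coordinates, whose origin is the TCP and whose axes are the flange's). Camera axes: x right, y down, z forward; pixel columns grow to the right and rows downward; lengths in m; the calibration is good to about 2 mm. The wrist camera is an equidistant fisheye: a pixel r from the principal point sees the ray r / f radians off the axis. A picture is of the moment at which its call begins: read the wrist's pose just before it.
- r.finish_job(): hands the job in; it is judged then, once.
The state is a dict: "time": time; "joints": joint angles; "qd": joint speeds; "joint_torque": joint torques, N m; "tool_pos": TCP position; "ee_rot": TCP orientation; "contact_force": force on the tool from outside, world axes, zero at the start; "moment": the same for the moment, N m; "width": finger opening in m; "grasp_force": force on a finger pad.
Only numpy, scipy, OpenCV 4.12 (cv2) and the standard library are available. Lean on these libraries where they do the work, as an engineer would, in place of code of your own. Each camera call takes 0.05 s, during which the arm holds its last target. There are 200 camera calls.

## Task

Take the tall pewter cup of steel balls out of the cradle it leans in and pour all eight balls into the black rubber tumbler barrel. Then lay the empty cup back in its cradle just as it lay, fully home against the foot plate, and let go. Do not shift or tip the barrel and leave the two wooden formers where they stand.

Things in the scene. Friction and masses are not known exactly. Their poses are not given: they have to be found in the camera images.
- cup_mid (a point): Centre, on the axis and half-way up, of the tall straight pewter cup that holds the balls: 61 mm outer diameter, 78 mm high, inside about 50 mm wide and 73 mm deep, about 0.16 kg. z points along its axis to its mouth. It starts leaning on the cradle's rails, axis 55 degrees from vertical, mouth up and towards the robot; both its sides are free here to be gripped across the diameter from straight above.
- cup_mouth (a point): Centre of that cup's mouth, on its axis in the plane of the rim, 39 mm from cup_mid (rim radius 30.5 mm). Leaning as at the start the cup holds its balls safely; they begin to roll out once its axis is about 90 to 95 degrees from vertical, and all are out by about 105 degrees.
- cradle: Fixed cup cradle, left or right of the barrel: wooden base 120 x 84 x 12 mm, two 8 mm steel rails 34 mm apart that rise at 35 degrees towards its own -x side, and a sloping steel foot plate, square to the rails, at their low end. Its -x side faces the robot, turned up to 0.4 rad. Origin: centre of the base's underside on the bench, z up. All of it is below 85 mm.
- seat_mid (a point): Point fixed to the cradle where cup_mid lies when the cup is fully home on the rails; (0, 0, 79) mm in the cradle's frame. Axes as the cradle's.
- seat_mouth (a point): Point fixed to the cradle where cup_mouth lies when the cup is fully home; (-32, 0, 102) mm in the cradle's frame.
- barrel: Black rubber tumbler barrel, a round open pot standing loose on the bench, outer diameter 110 mm with its ribs, mouth about 92 mm wide inside, 68 mm high, wall 6 mm, floor 6 mm, about 0.8 kg, empty at the start. Origin: centre of its underside, z up.
- barrel_mouth (a point): Centre of the barrel's mouth, in the plane of its rim, 68 mm above the bench.
- big_former_mid (a point): Bystander: loose stepped wooden former, 57 mm wide, 48 mm high, farther from the robot than the work; point half-way up on its axis.
- small_former_mid (a point): Bystander: loose dark wooden former, 47 mm wide, 58 mm high, left of the work, before the lathe; point half-way up on its axis. (The lathe stands to the left of the work, from y = 0.15 m on and beyond x = 0.45 m, its chuck jutting towards the robot up to about 0.35 m high: keep the arm clear of it.)
- ball0_center (a point): Centre of steel burnishing ball 1 of 8 (16 mm diameter, 17 g), in the leaning cup at the start.
- ball1_center (a point): Centre of steel burnishing ball 2 of 8 (16 mm diameter, 17 g), in the leaning cup at the start.
- ball2_center (a point): Centre of steel burnishing ball 3 of 8 (16 mm diameter, 17 g), in the leaning cup at the start.
- ball3_center (a point): Centre of steel burnishing ball 4 of 8 (16 mm diameter, 17 g), in the leaning cup at the start.
- ball4_center (a point): Centre of steel burnishing ball 5 of 8 (16 mm diameter, 17 g), in the leaning cup at the start.
- ball5_center (a point): Centre of steel burnishing ball 6 of 8 (16 mm diameter, 17 g), in the leaning cup at the start.
- ball6_center (a point): Centre of steel burnishing ball 7 of 8 (16 mm diameter, 17 g), in the leaning cup at the start.
- ball7_center (a point): Centre of steel burnishing ball 8 of 8 (16 mm diameter, 17 g), in the leaning cup at the start.
Things that resemble listed ones, but are neither listed nor needed, are in the scene too. Leave any pink look-alike of the cradle alone.

How it is judged:
On the way, in this order (a step that is already met when the one before it is completed fails the run):
1. the cup is lifted out of the cradle, at least 60 mm from its seat, balls still aboard (distance between cup_mid and seat_mid above 0.06 m and distance between each of ball0_center, ball1_center, ball2_center, ball3_center, ball4_center, ball5_center, ball6_center, ball7_center and cup_mid below 0.055 m), for 0.2 s.
2. all eight balls lie in the barrel while the cup is still away from the cradle (horizontal distance between each of ball0_center, ball1_center, ball2_center, ball3_center, ball4_center, ball5_center, ball6_center, ball7_center and barrel below 0.05 m and z of ball0_center in the frame of barrel between 0.003 and 0.06 m and z of ball1_center in the frame of barrel between 0.003 and 0.06 m and z of ball2_center in the frame of barrel between 0.003 and 0.06 m and z of ball3_center in the frame of barrel between 0.003 and 0.06 m and z of ball4_center in the frame of barrel between 0.003 and 0.06 m and z of ball5_center in the frame of barrel between 0.003 and 0.06 m and z of ball6_center in the frame of barrel between 0.003 and 0.06 m and z of ball7_center in the frame of barrel between 0.003 and 0.06 m and distance between cup_mid and seat_mid above 0.06 m), for 0.2 s.
At the end, for the whole second after the job is handed in: All eight ball centres are inside the barrel (within 50 mm of its axis, between its floor and 60 mm above its underside), the barrel is upright (within 0.1 rad), and the cup lies released in the cradle with its centre within 12 mm of seat_mid and its mouth within 15 mm of seat_mouth (horizontal distance between each of ball0_center, ball1_center, ball2_center, ball3_center, ball4_center, ball5_center, ball6_center, ball7_center and barrel below 0.05 m and z of ball0_center in the frame of barrel between 0.003 and 0.06 m and z of ball1_center in the frame of barrel between 0.003 and 0.06 m and z of ball2_center in the frame of barrel between 0.003 and 0.06 m and z of ball3_center in the frame of barrel between 0.003 and 0.06 m and z of ball4_center in the frame of barrel between 0.003 and 0.06 m and z of ball5_center in the frame of barrel between 0.003 and 0.06 m and z of ball6_center in the frame of barrel between 0.003 and 0.06 m and z of ball7_center in the frame of barrel between 0.003 and 0.06 m and distance between cup_mid and seat_mid below 0.012 m and distance between cup_mouth and seat_mouth below 0.015 m and angle between barrel's own z axis and vertical below 0.1 rad); the robot touches nothing.
It fails at once if the barrel is shifted more than 40 mm or tipped more than 0.35 rad (distance of barrel from where it was at the start of the episode above 0.04 m or angle between barrel's own z axis and vertical above 0.35 rad).
It fails at once if a wooden former is moved more than 30 mm (distance of any of big_former_mid, small_former_mid from where it was at the start of the episode above 0.03 m).
It also fails if it takes over 58 s, if anything falls off the work surface, if the arm or the gripper's body presses on something with over 40 N, if the wrist force passes 120 N, or if a joint passes its speed limit or range.

## Working session

There is one attempt and no reset: what is moved stays moved. The work goes in short steps, Python scripts to look and compute and a shell command to move; the robot and the scene stay as the last step left them, time stands still between calls to the robot, and variables do not carry over. Pictures are saved under pics/ and viewed, at most 10 in all, crops included, and the job is handed in when it is done.

```bash
mkdir -p pics; python3 - <<'E'
from workcell import read_state, viewer, r
import cv2,numpy as np
s=read_state();print(s)
for n in("scene","top"):
    d=viewer.snapshot(n);cv2.imwrite(f"pics/{n}0.png",d["color"]);np.savez(f"{n}0.npz",**d);print(d["K"],d["view"])
E
```

```text
{'time': 0.0, 'joints': array([-1.22349911,  0.41797924, -0.01036029,  1.61419077,  0.0047194 ,
        1.11072289, -0.05297607]), 'qd': array([-0.00045286, -0.00042701, -0.00116305,  0.00038727,  0.00094584,
       -0.00075872, -0.00086001]), 'joint_torque': array([-4.63040888e-04, -8.64467883e+01,  6.78372290e-01, -4.34925234e+01,
        1.90593599e-02,  7.31699067e-03,  8.06359958e-05]), 'tool_pos': array([0.23676802, 0.57802215, 0.23064976]), 'ee_rot': array([-6.06707287e-01, -3.08228903e+00,  1.98872782e-03]), 'contact_force': array([-0.16350665, -0.24372011, -0.01749431]), 'moment': array([-0.07520793,  0.02681324, -0.01269033]), 'grasp_force': 0.0, 'width': 0.08563814267695675}
[[415.71938463   0.         314.46205913]
 [  0.         415.71938463 196.28876026]
 [  0.           0.           1.        ]] [[ 0.46300735 -0.88634798  0.00338293 -0.35928257]
 [-0.33309305 -0.17753436 -0.92602947  0.26073751]
 [ 0.82138494  0.42763162 -0.37743606  0.83637421]
 [ 0.          0.          0.          1.        ]]
[[480.34401858   0.         310.06317815]
 [  0.         480.34401858 199.53974347]
 [  0.           0.           1.        ]] [[-4.23029867e-03 -9.99990208e-01 -1.29927218e-03 -1.00718397e-01]
 [-9.76601994e-01  4.41071718e-03 -2.15009516e-01  5.75162200e-01]
 [ 2.15013141e-01  3.59317335e-04 -9.76611089e-01  1.59473736e+00]
 [ 0.00000000e+00  0.00000000e+00  0.00000000e+00  1.00000000e+00]]
```

View pics/scene0.png

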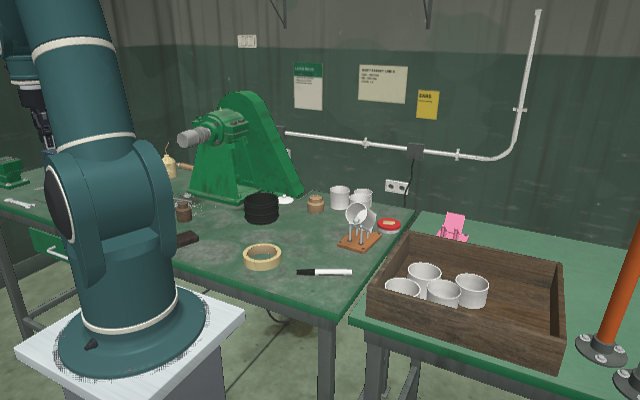

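View pics/top0.png

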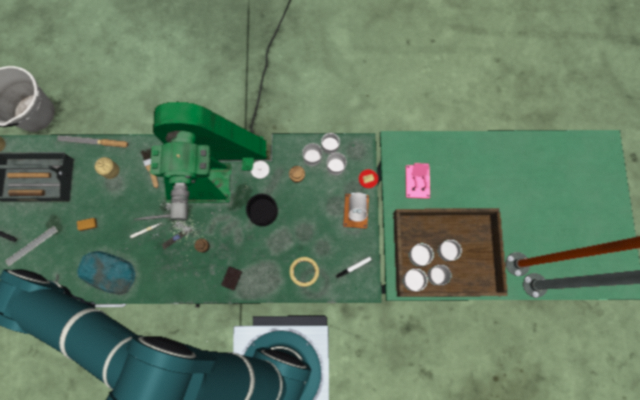

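The scene view shows the cup in its wooden cradle at about (360,225), with the barrel at (262,207). In the top view the cradle is at (356,210), the barrel at (262,210), the big former at (297,173) and the small former at (202,245). Next I'll measure these.

```bash
cat > h.py <<'E'
import numpy as np,cv2
def world(d,uv,z=None,depth=None):
    uv=np.atleast_2d(uv).astype(float);K=d["K"];V=d["view"];R=V[:3,:3];t=V[:3,3]
    ray=np.c_[(uv[:,0]-K[0,2])/K[0,0],(uv[:,1]-K[1,2])/K[1,1],np.ones(len(uv))]
    c=-R.T@t; w=ray@R
    s=depth if depth is not None else (z-c[2])/w[:,2]
    return c+w*np.reshape(s,(-1,1))
E
python3 - <<'E'
from h import *
t=np.load("top0.npz");s=np.load("scene0.npz")
hsv=cv2.cvtColor(t["color"],cv2.COLOR_BGR2HSV)
def big(m,box):
    mm=np.zeros(m.shape,np.uint8);x0,y0,x1,y1=box;mm[y0:y1,x0:x1]=m[y0:y1,x0:x1]*255
    cs,_=cv2.findContours(mm,0,2);return max(cs,key=cv2.contourArea),mm
c,_=big(hsv[...,2]<50,(235,180,290,240))
(e)=cv2.minEnclosingCircle(c);print("barrel",e,cv2.boundingRect(c),cv2.contourArea(c))
# points from depth
for n,d,box in(("top",t,(235,180,290,240)),("scene",s,(235,185,285,230))):
    x0,y0,x1,y1=box;vv,uu=np.mgrid[y0:y1,x0:x1];uv=np.c_[uu.ravel(),vv.ravel()]
    p=world(d,uv,depth=d["depth"][y0:y1,x0:x1].ravel())
    q=p[(p[:,2]>.060)&(p[:,2]<.075)];(q2,r2)=cv2.minEnclosingCircle(q[:,:2].astype(np.float32));print(n,q2,r2,len(q),q.min(0),q.max(0))
# base
c,m=big((hsv[...,0]<16)&(hsv[...,1]>110)&(hsv[...,2]>80),(335,180,378,235))
r=cv2.minAreaRect(world(t,c[:,0],z=.012)[:,:2].astype(np.float32));print("base",r,cv2.boxPoints(r))
hs=cv2.cvtColor(s["color"],cv2.COLOR_BGR2HSV)
c2,m2=big((hs[...,0]<16)&(hs[...,1]>110)&(hs[...,2]>80),(330,215,390,260))
r=cv2.minAreaRect(world(s,c2[:,0],z=.012)[:,:2].astype(np.float32));print("base s",r,cv2.boxPoints(r))
a=cv2.resize(t["color"][160:260,230:390],None,fx=5,fy=5,interpolation=2)[:, :]
b=cv2.resize(s["color"][180:270,310:410],None,fx=4,fy=4,interpolation=2)
im=np.zeros((600,800,3),np.uint8);im[:240,:400]=cv2.resize(a,(400,250))[:240]
im[:360,400:]=b;im[260:600,:400]=cv2.resize(t["color"][180:240,330:390],(340,340))[:, :].repeat(1,0)[:, :340] if 0 else cv2.resize(t["color"][180:240,325:395],(400,340))
cv2.imwrite("pics/crop0.png",im)
E
```

```text
barrel ((261.21954345703125, 209.5679931640625), 16.15558433532715) (246, 194, 31, 32) 736.5
top (0.5453521609306335, 0.06484217941761017) 0.054365165531635284 184 [0.49202577 0.01072978 0.06006995] [0.59892846 0.11739047 0.07444168]
scene (0.555688738822937, 0.11147398501634598) 0.10319788753986359 186 [0.48950152 0.01303132 0.06007145] [0.59798805 0.20608916 0.0691074 ]
base ((0.5456840395927429, -0.2619706094264984), (0.07758601009845734, 0.11871407926082611), 88.88739776611328) [[ 0.48558494 -0.29960376]
 [ 0.6042766  -0.30190885]
 [ 0.6057831  -0.22433746]
 [ 0.48709148 -0.22203237]]
base s ((0.5335074663162231, -0.26773911714553833), (0.08640556782484055, 0.13032105565071106), 86.0982666015625) [[ 0.4655582  -0.3064079 ]
 [ 0.5955772  -0.31527564]
 [ 0.60145676 -0.22907034]
 [ 0.47143775 -0.2202026 ]]
```

View pics/crop0.png

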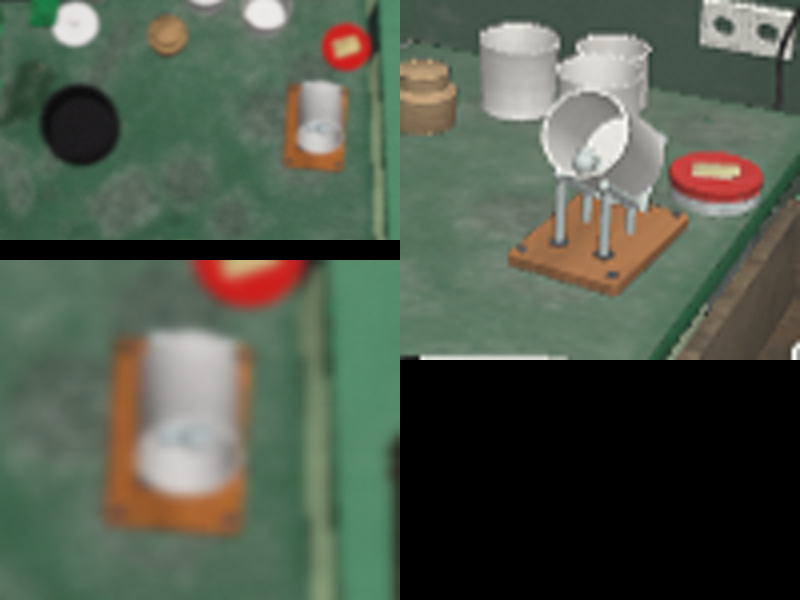

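The crop shows the cup leaning towards the robot with its balls visible, and the cradle yaw is small. I'll swing the arm around the lathe and then look again from close up.

```bash
python3 -m crank '[[[0,-1.4,-3.4,-1.7,0,0,0],[0,-1.4,-3.4,-1.7,0,0,0],[0,-1.4,-3.4,-1.7,0,0,0],[0,-1.4,-3.4,-1.7,0,0,0],[0,-6.5,-7.8,-1.7,0,0,-22],[0,-6.5,-7.8,-1.7,0,0,-22],[0,-6.5,-7.8,-1.7,0,0,-22],[0,-6.5,-7.8,-1.7,0,0,-22]]]' 60
```

```text
time: 1.1
tool_pos: [0.343, 0.15, 0.3334]
ee_rot: [0.005, 3.142, 0.0]
contact_force: [1.5, 0.2, -0.3]
width: 0.0857
grasp_force: 0.0
```

```bash
cat >> h.py <<'E'
from scipy.spatial.transform import Rotation as Ro
def togo(s,target,Rt=None):
    R=Ro.from_rotvec(s["ee_rot"]);u=R.inv().apply(np.array(target)-s["tool_pos"])/.06
    v=(R.inv()*Rt).as_rotvec(degrees=True) if Rt is not None else np.zeros(3)
    return np.round(u,2),np.round(v,1)
def down(yaw): # tool x=-X, y=Y of a frame turned by yaw
    return Ro.from_euler("z",yaw)*Ro.from_matrix(np.diag([-1.,1,-1]))
E
python3 - <<'E'
from workcell import *;from h import *
s=read_state();print(s["time"],s["tool_pos"],s["ee_rot"],s["joints"]);print(togo(s,[.44,-.25,.3],down(-.03)))
d=viewer.snapshot("wrist");print(d["T_tool_cam"],d["K"])
E
```

```text
1.1 [0.34301182 0.15000422 0.33343542] [5.11515563e-03 3.14154197e+00 4.94482679e-04] [-0.8938431  -0.17476218  0.35014108  2.04058778  0.06231658  1.26571162
  1.00019286]
(array([-1.64, -6.66,  0.56]), array([0. , 0. , 1.5]))
[[ 7.61968701e-04 -9.59573446e-01 -2.81457316e-01  7.23719781e-02]
 [ 9.99999599e-01  8.63522320e-04 -2.36784368e-04 -7.19819869e-05]
 [ 4.70256667e-04 -2.81457023e-01  9.59573719e-01 -1.42524279e-01]
 [ 0.00000000e+00  0.00000000e+00  0.00000000e+00  1.00000000e+00]] [[309.70691629   0.         321.96792971]
 [  0.         309.70691629 198.78386485]
 [  0.           0.           1.        ]]
```

```bash
python3 -m crank '[[[0,-1.6,-6.7,0.6,0,0,1.5],[0,-1.6,-6.7,0.6,0,0,1.5],[0,-1.6,-6.7,0.6,0,0,1.5],[0,-1.6,-6.7,0.6,0,0,1.5],[0,-1.6,-6.7,0.6,0,0,1.5],[0,-1.6,-6.7,0.6,0,0,1.5],[0,-1.6,-6.7,0.6,0,0,1.5],[0,-1.6,-6.7,0.6,0,0,1.5]]]'
```

```text
time: 2.15
tool_pos: [0.4361, -0.253, 0.2967]
ee_rot: [-0.055, -3.138, 0.004]
contact_force: [0.7, 0.4, 1.0]
width: 0.0858
grasp_force: 0.0
```

```bash
python3 - <<'E'
from workcell import *;from h import *
s=read_state();print(s["time"],s["tool_pos"],s["ee_rot"],s["joints"])
d=viewer.snapshot("wrist");np.savez("w1.npz",pos=s["tool_pos"],rot=s["ee_rot"],**d);cv2.imwrite("pics/w1.png",d["color"])
E
```

```text
2.15 [ 0.43609702 -0.25303026  0.29669571] [-0.05527174 -3.13842137  0.0039531 ] [-0.43725576  0.22409949  1.04714684  1.85106055 -0.20533526  1.18537491
  2.21274022]
```

View pics/w1.png

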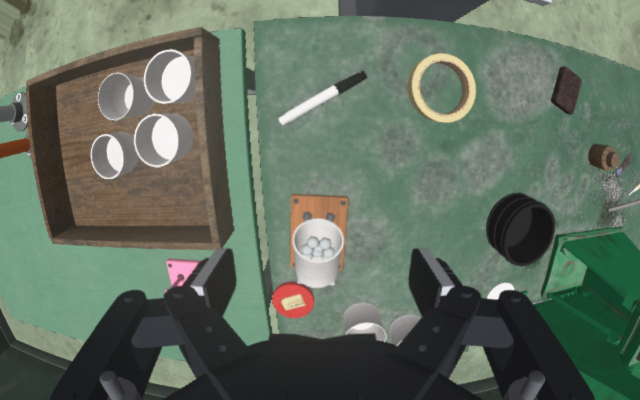

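The wrist view shows the cup mouth at about (318,240) with the balls in it. The base's near corners are at (293,195) and (349,197), and the barrel is at (521,229). I'll cast the base edges and cup rim into the world frame.

```bash
cat >> h.py <<'E'
def wray(d,uv):
    uv=np.atleast_2d(uv).astype(float);K=d["K"];p=(uv-[K[0,2],K[1,2]])/K[0,0];th=np.hypot(*p.T)
    ray=np.c_[p*(np.sin(th)/th)[:,None],np.cos(th)]
    T=d["T_tool_cam"];R=Ro.from_rotvec(d["rot"])
    return R.apply(T[:3,3])+d["pos"],R.apply(ray@T[:3,:3].T)
def wz(d,uv,z):
    c,w=wray(d,uv);return c+w*((z-c[2])/w[:,2])[:,None]
def wdep(d,uv):
    uv=np.atleast_2d(uv).astype(int);c,w=wray(d,uv);K=d["K"];th=np.hypot(*((uv-[K[0,2],K[1,2]])/K[0,0]).T)
    return c+w*(d["depth"][uv[:,1],uv[:,0]]/np.cos(th))[:,None]
E
python3 - <<'E'
from h import *
d=dict(np.load("w1.npz"));im=d["color"];hsv=cv2.cvtColor(im,cv2.COLOR_BGR2HSV)
m=np.zeros(im.shape[:2],np.uint8);b=((hsv[...,0]<16)&(hsv[...,1]>100)&(hsv[...,2]>70));m[185:275,280:360]=b[185:275,280:360]*255
c=max(cv2.findContours(m,0,1)[0],key=cv2.contourArea)[:,0]
w=wz(d,c,.012)[:,:2]
h=cv2.minAreaRect(w.astype(np.float32));print(h)
# side edges: extreme columns per row
L=[];Rr=[]
for v in range(198,262):
    u=np.where(m[v])[0]
    if len(u): L.append((u.min()-.5,v));Rr.append((u.max()+.5,v))
for n,e in(("L",L),("R",Rr)):
    q=wz(d,e,.012)[:,:2];f=cv2.fitLine(q.astype(np.float32),cv2.DIST_HUBER,0,.01,.01).ravel();y=f[3]+(.54-f[2])*f[1]/f[0];print(n,np.arctan(f[1]/f[0]),"y@.54",y,q[[0,-1]])
N=[(u,np.where(m[185:275,u])[0].min()+185-.5) for u in range(297,345) if m[185:275,u].any()]
q=wz(d,N,.012)[:,:2];f=cv2.fitLine(q.astype(np.float32),cv2.DIST_HUBER,0,.01,.01).ravel();print("near",np.arctan2(f[0],f[1]),f)
# cup depth points
vv,uu=np.mgrid[205:290,285:350];p=wdep(d,np.c_[uu.ravel(),vv.ravel()]);q=p[(p[:,2]>.05)&(p[:,2]<.16)];print("cup",np.percentile(q,[1,50,99],axis=0))
# barrel rim
vv,uu=np.mgrid[185:275,475:562];p=wdep(d,np.c_[uu.ravel(),vv.ravel()]);q=p[(p[:,2]>.058)&(p[:,2]<.075)&(p[:,0]<.61)&(p[:,1]<.13)];print("barrel",cv2.minEnclosingCircle(q[:,:2].astype(np.float32)))
E
```

```text
((0.5419080853462219, -0.26413494348526), (0.08171013742685318, 0.1187477856874466), 85.23870849609375)
L -0.069367774 y@.54 -0.30477253 [[ 0.48549106 -0.30109665]
 [ 0.58721015 -0.30816678]]
R -0.08548721 y@.54 -0.22318238 [[ 0.48824853 -0.21904435]
 [ 0.58964667 -0.22744716]]
near 0.083294 [ 0.08319771  0.99653304  0.48280582 -0.261158  ]
cup [[ 0.49637812 -0.29208137  0.05305911]
 [ 0.53546352 -0.26368609  0.07880643]
 [ 0.59011635 -0.23398944  0.12412645]]
barrel ((0.5420977473258972, 0.06595052778720856), 0.055021997541189194)
```

```bash
python3 - <<'E'
from workcell import *;from h import *
s=read_state()
for z in(.17,.058):print(togo(s,[.543,-.264,z],down(-.08)))
E
```

```text
(array([-1.79, -0.15,  2.11]), array([-0.1, -0.1,  2.7]))
(array([-1.79, -0.14,  3.98]), array([-0.1, -0.1,  2.7]))
```

```bash
python3 -m crank '[[[0,-1.79,-0.15,2.1,0,0,2.7],[0,-1.79,-0.15,2.1,0,0,2.7],[0,-1.79,-0.15,2.1,0,0,2.7],[0,-1.79,-0.15,2.1,0,0,2.7],[0,-1.79,-0.15,3.0,0,0,2.7],[0,-1.79,-0.15,3.0,0,0,2.7]]]'; python3 - <<'E'
from workcell import *;from h import *
s=read_state();print(s["joints"],togo(s,[.543,-.264,.058],down(-.08)))
d=viewer.snapshot("wrist");np.savez("w2.npz",pos=s["tool_pos"],rot=s["ee_rot"],**d);cv2.imwrite("pics/w2.png",d["color"])
E
```

```text
time: 2.95
tool_pos: [0.5423, -0.2613, 0.1165]
ee_rot: [-0.122, -3.136, -0.003]
contact_force: [0.6, -0.1, 0.2]
width: 0.0856
grasp_force: 0.0
[-0.19487647  0.6551294   0.82339351  1.78645097 -0.57573817  0.96264131
  2.36293268] (array([-0.02, -0.05,  0.97]), array([ 0.1, -0.2,  0.1]))
```

View pics/w2.png

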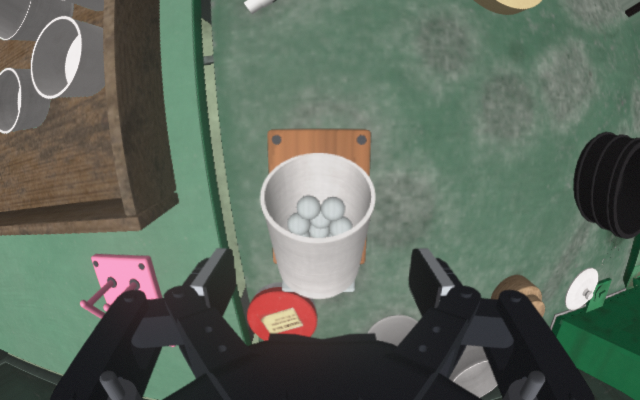

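The cup is centred between the fingers: its mouth spans columns 261–376, and the base edge is level at row 130. I'll descend and grip.

```bash
python3 -m crank '[[[0,-0.01,-0.04,0.5,0,0,0],[0,-0.01,-0.04,0.97,0,0,0],[0,-0.01,-0.04,0.97,0,0,0],[0.3,-0.01,-0.04,0.97,0,0,0],[1,-0.01,-0.04,0.97,0,0,0],[1,-0.01,-0.04,0.97,0,0,0],[1,-0.01,-0.04,0.97,0,0,0],[1,-0.01,-0.04,0.97,0,0,0]]]' 60; python3 - <<'E'
from workcell import *;from h import *
s=read_state();np.savez("grip.npz",pos=s["tool_pos"],rot=s["ee_rot"]);print(s["tool_pos"],s["ee_rot"],s["joints"])
d=viewer.snapshot("wrist");cv2.imwrite("pics/w3.png",d["color"])
E
```

```text
time: 4.0
tool_pos: [0.5453, -0.2645, 0.0617]
ee_rot: [0.122, 3.137, 0.002]
contact_force: [-5.1, 10.6, 20.3]
width: 0.059
grasp_force: 61.0
[ 0.54526946 -0.26449604  0.06172977] [1.21532959e-01 3.13685601e+00 2.41651928e-03] [-0.14609591  0.72811235  0.76105438  1.8042928  -0.64503445  0.87401535
  2.41433782]
```

View pics/w3.png

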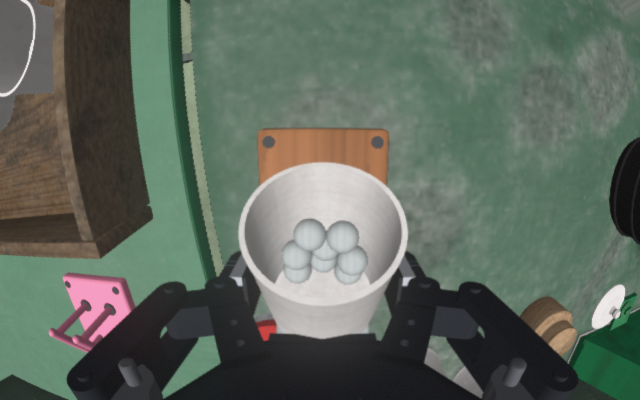

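The pads sit about 8 mm above the cup's diameter: the opening is 59 mm and there is a 20 N wedging lift. I'll open and regrip 10 mm towards the mouth, where the axis is higher.

```bash
python3 -m crank '[[[0,0,0,0,0,0,0],[0,0,0,0,0,0,0],[0,0.17,0,0,0,0,0],[0.3,0.17,0,0,0,0,0],[1,0.17,0,0,0,0,0],[1,0.17,0,0,0,0,0],[1,0.17,0,0,0,0,0],[1,0.17,0,0,0,0,0]]]' 70; python3 - <<'E'
from workcell import *
s=read_state();print(s["tool_pos"],s["ee_rot"],s["contact_force"],s["moment"],s["width"])
E
```

```text
time: 5.05
tool_pos: [0.5338, -0.2637, 0.0596]
ee_rot: [-0.122, -3.138, -0.003]
contact_force: [-7.9, 7.1, 13.9]
width: 0.0589
grasp_force: 73.2
[ 0.53375685 -0.26372015  0.05958166] [-1.22266940e-01 -3.13843246e+00 -2.71335025e-03] [-7.92346295  7.1042445  13.93875281] [ 1.65311828  1.34674319 -0.01518963] 0.058851572941851456
```

```bash
python3 -m crank '[[[1,0,0,-0.3,0,0,0],[1,0,0,-0.8,0,0,0],[1,0,0,-1.4,0,0,0],[1,0,0,-2.0,0,0,0],[1,0,0,-2.2,0,0,0]]]' 80; python3 - <<'E'
from workcell import *;from h import *
s=read_state();print(s["tool_pos"],s["joints"],s["contact_force"],s["width"],s["moment"])
d=viewer.snapshot("wrist");cv2.imwrite("pics/w4.png",d["color"])
E
```

```text
time: 5.68
tool_pos: [0.5346, -0.265, 0.1935]
ee_rot: [0.123, 3.137, -0.001]
contact_force: [-0.1, -0.3, -4.7]
width: 0.0588
grasp_force: 87.1
[ 0.53457114 -0.26496272  0.1935317 ] [-0.24894689  0.55375581  0.90479748  1.74911228 -0.48918132  1.07831516
  2.31388067] [-0.09583375 -0.34565256 -4.70291439] 0.058778095007755965 [-0.009855    0.07874426 -0.02952717]
```

View pics/w4.png

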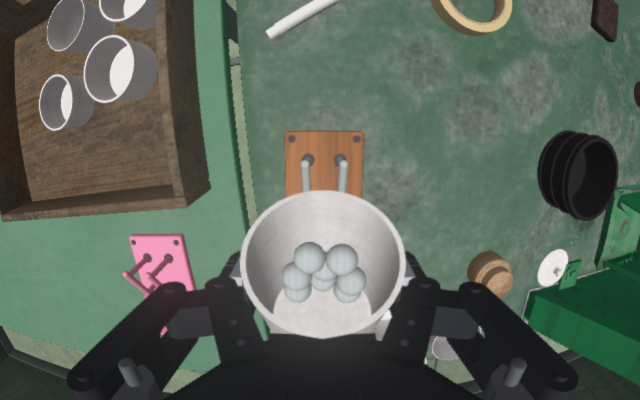

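The cup is held in place, with all the balls aboard. Before pouring I'll fit a simple arm model to the logged poses, so I can choose a pour tilt the joints can reach.

```bash
cat > fk.py <<'E'
from h import *
from scipy.optimize import least_squares
import itertools
Q=np.array([[-1.22349911,.41797924,-.01036029,1.61419077,.0047194,1.11072289,-.05297607],[-.8938431,-.17476218,.35014108,2.04058778,.06231658,1.26571162,1.00019286],[-.43725576,.22409949,1.04714684,1.85106055,-.20533526,1.18537491,2.21274022],[-.14609591,.72811235,.76105438,1.8042928,-.64503445,.87401535,2.41433782],[-.24894689,.55375581,.90479748,1.74911228,-.48918132,1.07831516,2.31388067]])
P=np.array([[.23676802,.57802215,.23064976],[.34301182,.15000422,.33343542],[.43609702,-.25303026,.29669571],[.54526946,-.26449604,.06172977],[.53457114,-.26496272,.1935317]])
RV=Ro.from_rotvec([[-.606707287,-3.08228903,.00198872],[.00511515563,3.14154197,.000494],[-.05527174,-3.13842137,.0039531],[.121532959,3.13685601,.00241652],[.123,3.137,-.001]])
def fk(q,x,sg):
    R=Ro.from_euler("z",sg[0]*q[0]+x[7]);p=np.array([0,0,x[0]])
    for i,(ax,o,L) in enumerate([("y",0,0),("z",0,x[1]),("y",0,0),("z",0,x[2]),("y",0,0),("z",x[8],x[3])]):
        R=R*Ro.from_euler(ax,sg[i+1]*q[i+1]+o)
        off=[0,0,L]
        if i==1: off=[x[4],0,L]
        if i==3: off=[x[5],0,L]
        if i==5: off=[x[6],0,L]
        p=p+R.apply(off) if i not in(1,3) else p+R.apply(off)
    return p,R
def fit():
    best=None
    for s in itertools.product([1,-1],repeat=4):
        sg=[s[0],1,s[1],1,s[2],1,s[3]]
        def f(x):
            o=[]
            for q,p,r in zip(Q,P,RV):
                a,b=fk(q,x,sg);o+=list(a-p)+list(.3*(b.inv()*r).as_rotvec())
            return np.array(o)
        for y0,y8 in((0,0),(0,3.14),(0,1.57),(0,-1.57)):
            r=least_squares(f,[.35,.4,.4,.3,0,0,0,y0,y8])
            if best is None or r.cost<best[0]: best=(r.cost,r.x,sg,np.abs(r.fun).max())
    return best
if __name__=="__main__":
    b=fit();print(b);np.savez("fk.npz",x=b[1],sg=b[2])
E
python3 fk.py
```

```text
(np.float64(9.335707072298582e-05), array([ 0.58615846,  0.50187458,  0.47848793,  0.59603638, -0.00518292,
        0.00348101, -0.00657229, -0.04818044,  1.52279759]), [-1, 1, -1, 1, -1, 1, -1], np.float64(0.00841085627808158))
```

```bash
python3 -m crank '[[[1,0,0.3,-0.3,0,0,0],[1,0,1.0,-0.6,0,0,0],[1,0,1.9,-0.9,0,0,-1],[1,-0.1,2.9,-1.2,0,0,-2],[1,-0.1,3.8,-1.3,0,0,-3],[1,-0.15,4.7,-1.3,0,0,-4],[1,-0.15,5.2,-1.3,0,0,-4.6],[1,-0.15,5.45,-1.3,0,0,-4.6]]]' && python3 -m crank '[[[1,0,0,0,0,-5,0],[1,0,0,0,0,-12,0],[1,0,0,0,0,-20,0],[1,0,0,0,0,-20,0]]]'; python3 - <<'E'
from workcell import *
import fk,numpy as np
from h import *
s=read_state();print(s["tool_pos"],s["ee_rot"],s["joints"],s["width"])
fk.Q=np.vstack([fk.Q,s["joints"]]);fk.P=np.vstack([fk.P,s["tool_pos"]]);fk.RV=Ro.concatenate([fk.RV,Ro.from_rotvec(s["ee_rot"])])
b=fk.fit();print(b);np.savez("fk.npz",x=b[1],sg=b[2])
E
```

```text
time: 6.72
tool_pos: [0.5682, 0.0626, 0.2682]
ee_rot: [0.007, -3.14, 0.001]
contact_force: [0.1, -0.7, -2.4]
width: 0.0592
grasp_force: 87.4
time: 7.22
tool_pos: [0.5666, 0.0607, 0.2682]
ee_rot: [-0.003, 2.794, 0.003]
contact_force: [0.4, 0.4, -3.5]
width: 0.0588
grasp_force: 87.5
[0.56661247 0.06066786 0.26819597] [-2.64080445e-03  2.79391098e+00  3.28115919e-03] [-1.15807005  0.18045814  1.07811908  1.99764652 -0.18678004  0.71727372
  1.57790572] 0.05881440325704264
(np.float64(0.00012003807679768207), array([ 3.04398874e-01,  5.00423438e-01,  4.78262310e-01,  3.17466613e-01,
       -6.36315362e-03, -7.56311990e-04, -6.84294390e-03, -4.53192278e-02,
        1.52608039e+00]), [-1, 1, -1, 1, -1, 1, -1], np.float64(0.00943609214797314))
```

```bash
cat > plan.py <<'E'
from fk import *
M=np.load("fk.npz");X,SG=M["x"],M["sg"]
lo=np.array([-2.81,-.39,-1.27,.06,-1.19,.19,-2.82])+.02;hi=np.array([2.81,2.02,1.25,2.57,4.33,2,2.82])-.02
mid=np.array([-.0095,0,-.0194]);ax=np.array([.819,0,-.574]);low=np.array([.574,0,.819]) # lower perp at pour, tool frame
lip=mid+.039*ax+.0305*low*np.array([-1,1,-1])*-1
B=np.array([.543,.066])
def pose(phi,psi,d=.02,z=.09):
    R=Ro.from_euler("z",psi)*Ro.from_euler("y",-phi,degrees=True)*Ro.from_matrix(np.diag([-1.,1,-1]))
    # lower lip: rim point on tool-far side
    L=mid+.039*ax+.0305*low
    f=np.array([np.cos(psi),np.sin(psi)])
    return np.r_[B+d*f,z]-R.apply(L),R
def ik(p,R,q0,reg=.003):
    f=lambda q:(lambda a:np.r_[a[0]-p,.3*(a[1].inv()*R).as_rotvec(),reg*(q-q0)])(fk(q,X,SG))
    r=least_squares(f,np.clip(q0,lo,hi),bounds=(lo,hi));return r.x,np.abs(r.fun[:6]).max()
E
python3 - <<'E'
from plan import *
from workcell import read_state
q0=read_state()["joints"]
for psi in(-1.2,-.8,-.4,0,.2):
    q=q0
    for phi in(25,40,50,60):
        p,R=pose(phi,psi);q,e=ik(p,R,q);print(psi,phi,p.round(3),q.round(2),round(e,4))
E
```

```text
-1.2 25 [0.566 0.007 0.092] [-1.16  0.87  1.17  1.97 -0.56  0.71  0.59] 0.0
-1.2 40 [0.565 0.009 0.103] [-1.32  1.03  1.23  1.98 -0.4   0.65  0.33] 0.0
-1.2 50 [0.564 0.011 0.11 ] [-1.39  1.12  1.23  1.98 -0.24  0.64  0.11] 0.0
-1.2 60 [0.563 0.015 0.116] [-1.45  1.24  1.23  1.97 -0.12  0.66 -0.08] 0.0
-0.8 25 [0.587 0.021 0.092] [-1.1   0.74  1.05  2.04 -0.56  0.49  0.98] 0.0
-0.8 40 [0.586 0.022 0.103] [-1.33  0.91  1.19  2.12 -0.59  0.32  0.84] 0.0
-0.8 50 [0.584 0.024 0.11 ] [-1.44  1.05  1.23  2.16 -0.48  0.23  0.62] 0.0
-0.8 60 [0.581 0.027 0.116] [-1.53  1.19  1.23  2.16 -0.1   0.21  0.1 ] 0.004
-0.4 25 [0.601 0.041 0.092] [-0.92  0.57  0.82  2.09 -0.54  0.31  1.41] 0.0
-0.4 40 [0.6   0.042 0.103] [-1.26  0.76  1.13  2.18 -1.17  0.21  1.83] 0.0133
-0.4 50 [0.597 0.043 0.11 ] [-1.39  0.92  1.23  2.17 -1.17  0.21  1.68] 0.0346
-0.4 60 [0.593 0.045 0.116] [-1.43  1.06  1.23  2.14 -1.17  0.21  1.54] 0.0688
0 25 [0.606 0.066 0.092] [-0.56  0.44  0.44  2.11 -0.57  0.22  1.91] 0.0001
0 40 [0.604 0.066 0.103] [-0.9   0.47  0.8   2.17 -1.17  0.21  2.42] 0.0443
0 50 [0.602 0.066 0.11 ] [-1.11  0.5   0.99  2.18 -1.17  0.21  2.34] 0.0813
0 60 [0.598 0.066 0.116] [-1.39  0.64  1.23  2.19 -1.17  0.21  2.15] 0.1095
0.2 25 [0.605 0.079 0.092] [-0.38  0.42  0.27  2.12 -0.67  0.23  2.24] 0.0002
0.2 40 [0.603 0.078 0.103] [-0.43  0.36  0.34  2.17 -1.17  0.21  2.75] 0.0457
0.2 50 [0.6   0.078 0.11 ] [-0.28  0.31  0.2   2.18 -1.17  0.21  2.8 ] 0.0847
0.2 60 [0.596 0.077 0.116] [-0.24  0.25  0.17  2.19 -1.17  0.21  2.8 ] 0.1248
```

```bash
python3 - <<'E'
from plan import *
from workcell import read_state
q0=read_state()["joints"];rng=np.random.default_rng(0)
# margins in
lo+=.05;hi-=.05
for psi in np.deg2rad([-90,-60,20,45,60,75,90,110,135,180,-135]):
    p,R=pose(55,psi);best=[]
    for k in range(25):
        q,e=ik(p,R,rng.uniform(lo,hi),1e-5)
        if e<.003: best.append((np.abs(q-q0).max(),q))
    best.sort(key=lambda t:t[0])
    print(round(np.rad2deg(psi)),len(best),*[ (round(b[0],2),b[1].round(2).tolist()) for b in best[:2]])
E
```

```text
-90 18 (np.float64(2.07), [-1.17, 1.0, 0.93, 1.79, 0.17, 1.01, -0.49]) (np.float64(2.08), [-1.16, 0.99, 0.92, 1.79, 0.19, 1.01, -0.51])
-60 18 (np.float64(1.84), [-1.38, 1.01, 1.09, 2.05, 0.23, 0.48, -0.26]) (np.float64(2.18), [-1.26, 0.86, 0.9, 2.05, 0.63, 0.56, -0.61])
20 15 (np.float64(2.96), [0.97, 0.97, -1.18, 2.4, 2.77, 0.67, -0.4]) (np.float64(2.96), [0.96, 0.96, -1.18, 2.4, 2.78, 0.67, -0.41])
45 8 (np.float64(4.36), [-0.8, 1.01, 1.18, 2.28, 4.18, 1.57, -2.38]) (np.float64(4.38), [0.96, 0.8, -0.96, 2.28, 4.2, 0.26, -1.54])
60 2 (np.float64(3.98), [0.98, 0.84, -0.95, 2.17, -1.02, 0.34, -2.4]) (np.float64(4.21), [1.05, 0.93, -1.05, 2.17, -0.74, 0.26, -2.64])
75 10 (np.float64(3.83), [0.48, 0.65, -0.32, 2.04, -1.12, 0.88, -2.25]) (np.float64(3.83), [0.48, 0.65, -0.32, 2.04, -1.12, 0.88, -2.25])
90 8 (np.float64(3.72), [0.05, 0.69, 0.2, 1.91, -1.12, 1.27, -2.14]) (np.float64(3.72), [0.05, 0.69, 0.2, 1.91, -1.12, 1.27, -2.14])
110 8 (np.float64(3.74), [0.16, 0.76, 0.01, 1.74, -0.79, 1.37, -2.16]) (np.float64(3.79), [0.25, 0.76, -0.12, 1.74, -0.73, 1.32, -2.21])
135 8 (np.float64(3.37), [-0.31, 0.94, 0.59, 1.55, -0.83, 1.79, -1.79]) (np.float64(3.6), [0.03, 0.85, 0.06, 1.55, -0.57, 1.6, -2.02])
180 12 (np.float64(2.81), [-0.59, 1.1, 0.8, 1.37, -0.48, 1.92, -1.24]) (np.float64(2.87), [-0.54, 1.06, 0.7, 1.37, -0.42, 1.89, -1.29])
-135 18 (np.float64(2.34), [-0.87, 1.1, 0.88, 1.47, -0.13, 1.61, -0.76]) (np.float64(2.47), [-0.77, 1.01, 0.68, 1.47, 0.01, 1.6, -0.9])
```

```bash
python3 - <<'E'
from plan import *
t=dict(np.load("top0.npz"));s=dict(np.load("scene0.npz"));w=dict(np.load("w1.npz"))
vv,uu=np.mgrid[0:400,0:640];uv=np.c_[uu.ravel(),vv.ravel()]
pts=np.vstack([world(t,uv,depth=t["depth"].ravel()),world(s,uv,depth=s["depth"].ravel())])
pts=pts[(pts[:,2]>.02)&(pts[:,2]<.6)]
# height map 3cm grid x .42-.78, y .3..-.3
for x in np.arange(.78,.36,-.03):
    row=[]
    for y in np.arange(.33,-.36,-.03):
        m=(abs(pts[:,0]-x)<.015)&(abs(pts[:,1]-y)<.015);row.append(int(100*pts[m,2].max()) if m.any() else 0)
    print(f"{x:.2f}",row)
q0=np.array([0.1,.7,.1,1.85,-.8,1.3,-2.1])
for psi in np.deg2rad([90,100,110]):
  q=q0
  for phi in(10,35,50,60):
    p,R=pose(phi,psi,z=.092);q,e=ik(p,R,q,.001);c=R.apply([.072,0,-.142])+p;print(psi.round(2),phi,p.round(3),q.round(2),round(e,4),"cam",c.round(3),"rot",R.as_rotvec().round(3))
E
```

```text
0.78 [34, 35, 35, 34, 32, 26, 21, 15, 10, 4, 0, 0, 0, 0, 6, 6, 5, 4, 5, 0, 0, 0, 0]
0.75 [35, 35, 35, 34, 32, 26, 21, 15, 10, 4, 0, 0, 0, 0, 6, 0, 6, 6, 6, 0, 0, 0, 0]
0.72 [29, 29, 28, 26, 26, 3, 0, 0, 0, 0, 0, 0, 0, 0, 6, 6, 7, 6, 5, 6, 0, 0, 0]
0.69 [30, 30, 30, 28, 27, 4, 0, 2, 2, 2, 0, 0, 5, 5, 5, 0, 5, 6, 6, 6, 2, 2, 3]
0.66 [30, 31, 30, 28, 27, 2, 0, 0, 0, 0, 0, 0, 5, 5, 4, 0, 0, 6, 6, 0, 2, 2, 2]
0.63 [30, 30, 30, 29, 27, 2, 0, 0, 0, 0, 0, 0, 0, 3, 0, 0, 0, 0, 0, 0, 0, 2, 2]
0.60 [29, 30, 29, 28, 26, 4, 0, 0, 7, 7, 7, 0, 0, 0, 0, 0, 0, 0, 0, 8, 9, 8, 0]
0.57 [26, 27, 26, 4, 5, 2, 0, 7, 7, 5, 7, 6, 0, 0, 0, 0, 0, 0, 0, 10, 10, 9, 0]
0.54 [26, 26, 26, 0, 0, 0, 0, 7, 0, 0, 7, 7, 0, 0, 0, 0, 0, 0, 0, 12, 12, 11, 0]
0.51 [25, 26, 26, 0, 0, 0, 0, 7, 6, 7, 7, 3, 0, 0, 0, 0, 0, 0, 0, 11, 12, 11, 0]
0.48 [25, 26, 26, 0, 0, 0, 0, 0, 6, 7, 6, 0, 0, 0, 0, 0, 0, 0, 0, 7, 7, 0, 0]
0.45 [0, 3, 5, 3, 0, 0, 0, 0, 0, 0, 0, 0, 0, 0, 0, 0, 0, 0, 0, 0, 0, 0, 0]
0.42 [0, 5, 6, 4, 0, 0, 0, 0, 0, 0, 0, 0, 0, 0, 0, 0, 0, 0, 0, 0, 0, 0, 0]
0.39 [0, 2, 4, 2, 0, 0, 0, 0, 0, 0, 0, 0, 0, 2, 3, 0, 0, 0, 0,
[... 938 characters left out ...]
cam [ 0.56  -0.029  0.148] rot [-1.869  1.569  0.872]
1.75 60 [0.534 0.12  0.118] [ 0.14  0.76  0.09  1.8  -0.98  1.39 -2.12] 0.0 cam [ 0.561 -0.037  0.127] rot [-1.742  1.462  1.006]
1.92 10 [0.522 0.125 0.082] [-0.41  0.5   0.3   1.93 -0.43  0.82 -2.62] 0.0 cam [0.554 0.035 0.21 ] rot [-2.485  1.74   0.217]
1.92 35 [0.522 0.125 0.101] [-0.09  0.61  0.17  1.84 -0.72  1.14 -2.27] 0.0 cam [ 0.57  -0.007  0.176] rot [-2.217  1.552  0.699]
1.92 50 [0.523 0.121 0.112] [ 0.05  0.72  0.11  1.76 -0.81  1.34 -2.16] 0.0 cam [ 0.576 -0.025  0.148] rot [-2.029  1.421  0.946]
1.92 60 [0.524 0.117 0.118] [ 0.13  0.8   0.07  1.71 -0.85  1.47 -2.11] 0.0 cam [ 0.579 -0.032  0.127] rot [-1.896  1.327  1.094]
```

```bash
python3 -m crank '[[[1,0.1,-0.4,0,0,4,0],[1,0.3,-1.2,-0.1,0,10,0],[1,0.6,-2.0,-0.2,0,16,0],[1,0.7,-2.5,-0.3,0,20,0],[1,0.75,-2.7,-0.3,0,20,0]]]' && python3 -m crank '[[[1,0,0,0,0,0,6],[1,0,0,0,0,0,16],[1,0,0,0,0,0,26],[1,0,0,0,0,0,36],[1,0,0,0,0,0,46],[1,0,0,0,0,0,56],[1,0,0,0,0,0,66],[1,0,0,0,0,0,76]]]' && python3 -m crank '[[[1,0,0,0,0,0,10],[1,0,0,0,0,0,20],[1,0,0,0,0,0,30],[1,0,0,0,0,0,40],[1,0,0,0,0,0,50],[1,0,0,0,0,0,60],[1,0,0,0,0,0,70],[1,0,0,0,0,0,80]]]';python3 -c "
from workcell import *
s=read_state();print(s['joints'].round(2))"
```

```text
time: 7.85
tool_pos: [0.5207, -0.104, 0.2708]
ee_rot: [-0.002, -3.139, 0.002]
contact_force: [0.1, -0.4, -3.5]
width: 0.059
grasp_force: 87.5
time: 8.85
tool_pos: [0.5206, -0.1008, 0.2705]
ee_rot: [-1.938, -2.472, -0.0]
contact_force: [-0.8, 0.9, -3.6]
width: 0.0588
grasp_force: 87.5
time: 9.85
tool_pos: [0.5206, -0.1009, 0.2705]
ee_rot: [-3.073, -0.648, 0.0]
contact_force: [0.1, 0.1, -3.8]
width: 0.0592
grasp_force: 87.5
[-0.82  0.44  1.24  1.83 -0.45  1.2  -0.59]
```

```bash
python3 -m crank '[[[1,0,0,0,0,0,10],[1,0,0,0,0,0,20],[1,0,0,0,0,0,30],[1,0,0,0,0,0,40],[1,0,0,0,0,0,50],[1,0,0,0,0,0,60],[1,0,0,0,0,0,70],[1,0,0,0,0,0,80]]]';python3 - <<'E'
from plan import *
from workcell import *
s=read_state();print(s['joints'].round(2))
R=Ro.from_rotvec(s["ee_rot"]);x=-R.apply([1,0,0]);print("psi",np.rad2deg(np.arctan2(x[1],x[0])))
q=s["joints"]
psi=np.deg2rad(120)
for phi,z in((20,.2),(20,.11),(32,.1),(45,.095),(58,.095)):
    p,R=pose(phi,psi,z=z);q,e=ik(p,R,q,.01);print(phi,z,p.round(3),q.round(2),round(e,4),togo(s,p,R))
E
```

```text
time: 10.85
tool_pos: [0.5206, -0.1009, 0.2705]
ee_rot: [-2.771, 1.479, 0.001]
contact_force: [0.2, 0.4, -3.4]
width: 0.059
grasp_force: 87.5
[-0.82  0.44  1.25  1.83 -0.45  1.2  -1.98]
psi 123.82180637662063
20 0.2 [0.511 0.121 0.198] [-0.83  0.58  1.01  1.81 -0.76  1.36 -2.16] 0.0001 (array([-3.15, -1.93,  1.21]), array([  0.7, -20. ,   3.8]))
20 0.11 [0.511 0.121 0.108] [-0.77  0.7   0.92  1.87 -0.88  1.24 -2.05] 0.0001 (array([-3.15, -1.93,  2.71]), array([  0.7, -20. ,   3.8]))
32 0.1 [0.512 0.12  0.107] [-0.6   0.76  0.83  1.8  -0.94  1.42 -1.96] 0.0001 (array([-3.15, -1.93,  2.73]), array([  1.1, -32. ,   3.7]))
45 0.095 [0.513 0.118 0.111] [-0.44  0.84  0.74  1.72 -0.99  1.61 -1.9 ] 0.0001 (array([-3.1 , -1.92,  2.66]), array([  1.5, -44.9,   3.6]))
58 0.095 [0.515 0.114 0.12 ] [-0.31  0.93  0.65  1.64 -1.02  1.8  -1.87] 0.0001 (array([-3.02, -1.92,  2.51]), array([  1.9, -57.9,   3.5]))
```

```bash
python3 -m crank '[[[1,-0.3,-0.2,0.1,0,0,0.5],[1,-0.9,-0.55,0.3,0,-3,1],[1,-1.6,-1.0,0.6,0,-7,1.8],[1,-2.2,-1.35,0.8,0.3,-12,2.5],[1,-2.8,-1.7,1.0,0.5,-16,3.2],[1,-3.15,-1.93,1.2,0.7,-20,3.8],[1,-3.15,-1.93,1.2,0.7,-20,3.8]]]';python3 - <<'E'
from plan import *
from workcell import *
s=read_state();print(s['joints'].round(2))
d=viewer.snapshot("wrist");np.savez("w5.npz",pos=s["tool_pos"],rot=s["ee_rot"],**d)
a=viewer.snapshot("scene")["color"]
im=np.zeros((600,800,3),np.uint8);im[:400,:640]=d["color"];im[400:,:400]=cv2.resize(a[130:250,180:420],(400,200));cv2.imwrite("pics/w5.png",im)
psi=np.deg2rad(120)
for phi,z in((20,.11),(32,.1),(45,.095),(58,.095)):
    p,R=pose(phi,psi,z=z);print(phi,z,togo(s,p,R))
E
```

```text
time: 11.72
tool_pos: [0.5101, 0.121, 0.1976]
ee_rot: [-2.546, 1.46, 0.451]
contact_force: [-0.9, -0.2, -2.4]
width: 0.0591
grasp_force: 87.5
[-0.86  0.56  1.01  1.84 -0.77  1.33 -2.16]
20 0.11 (array([ 0.53, -0.02,  1.4 ]), array([0.2, 0.1, 0.3]))
32 0.1 (array([ 0.54, -0.02,  1.41]), array([  0.2, -11.9,   0.3]))
45 0.095 (array([ 0.55, -0.02,  1.33]), array([  0.2, -24.9,   0.3]))
58 0.095 (array([ 0.58, -0.02,  1.17]), array([  0.3, -37.9,   0.2]))
```

View pics/w5.png

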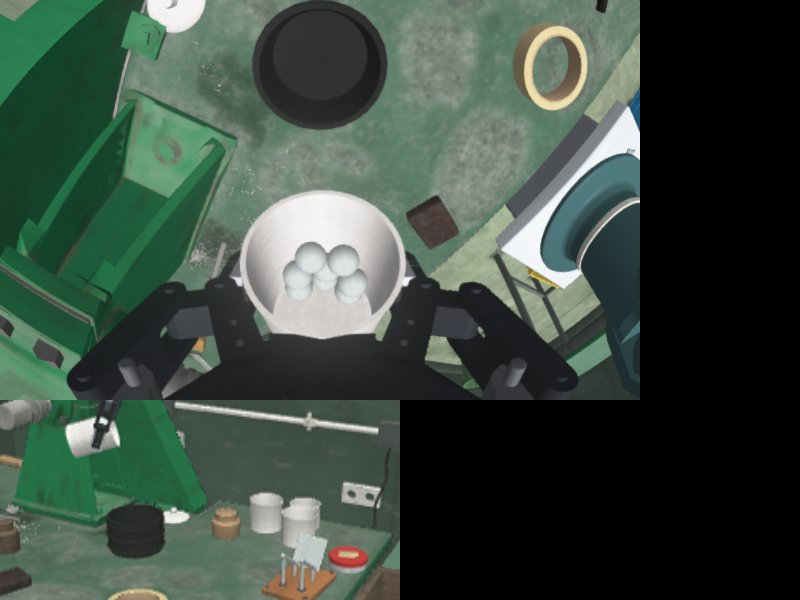

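The barrel is straight ahead of the cup at (320,64), the cup hasn't slipped, and the lathe is well clear. I'll lower and pour slowly.

```bash
python3 -m crank '[[[1,0.2,0,0.5,0,0,0],[1,0.4,-0.02,1.0,0,-2,0.2],[1,0.53,-0.02,1.4,0.2,-5,0.3],[1,0.54,-0.02,1.41,0.2,-11,0.3],[1,0.54,-0.02,1.39,0.2,-15,0.3],[1,0.55,-0.02,1.37,0.2,-18,0.3],[1,0.55,-0.02,1.35,0.2,-21,0.3],[1,0.55,-0.02,1.33,0.2,-24,0.3]]]' && python3 -c "
from workcell import *
from plan import *
s=read_state()
for phi in (45,58,63): print(togo(s,*pose(phi,np.deg2rad(120),z=.095)))"
```

```text
time: 12.82
tool_pos: [0.5137, 0.1167, 0.113]
ee_rot: [-2.259, 1.306, 0.911]
contact_force: [-0.7, -0.5, -3.2]
width: 0.0589
grasp_force: 87.6
(array([-0.  , -0.  ,  0.04]), array([-0.1, -1. , -0. ]))
(array([-0.04, -0.  , -0.12]), array([ -0.1, -14. ,   0. ]))
(array([-0.05, -0.  , -0.18]), array([ -0.1, -19. ,   0. ]))
```

```bash
python3 -m crank '[[[1,-0.01,0,0,0,-2,0],[1,-0.01,0,-0.02,0,-4,0],[1,-0.02,0,-0.04,0,-6,0],[1,-0.02,0,-0.07,0,-8,0],[1,-0.03,0,-0.09,0,-10,0],[1,-0.04,0,-0.12,0,-13,0],[1,-0.05,0,-0.15,0,-16,0],[1,-0.05,0,-0.18,0,-19,0]]]' && python3 -m crank '[[[1,0,0,0,0,0,0],[1,0,0,0,0,0,0],[1,0,0,0,0,0,0],[1,0,0,0,0,0,0]]]'; python3 - <<'E'
from workcell import *
from h import *
s=read_state();print(s["joints"].round(2))
d=viewer.snapshot("wrist")["color"]
a=viewer.snapshot("scene")["color"];t=viewer.snapshot("top")["color"]
im=np.zeros((600,800,3),np.uint8);im[:400,:640]=d;im[400:,:400]=cv2.resize(a[130:250,180:420],(400,200));im[400:,400:600]=cv2.resize(t[180:240,230:290],(200,200));cv2.imwrite("pics/w6.png",im)
E
```

```text
time: 13.82
tool_pos: [0.516, 0.1128, 0.1226]
ee_rot: [-1.995, 1.153, 1.226]
contact_force: [-0.1, 0.0, -1.7]
width: 0.059
grasp_force: 87.8
time: 14.32
tool_pos: [0.5159, 0.1131, 0.1226]
ee_rot: [-1.998, 1.154, 1.223]
contact_force: [-0.2, -0.3, -2.6]
width: 0.0588
grasp_force: 87.8
[-0.27  0.93  0.61  1.65 -1.06  1.84 -1.85]
```

View pics/w6.png

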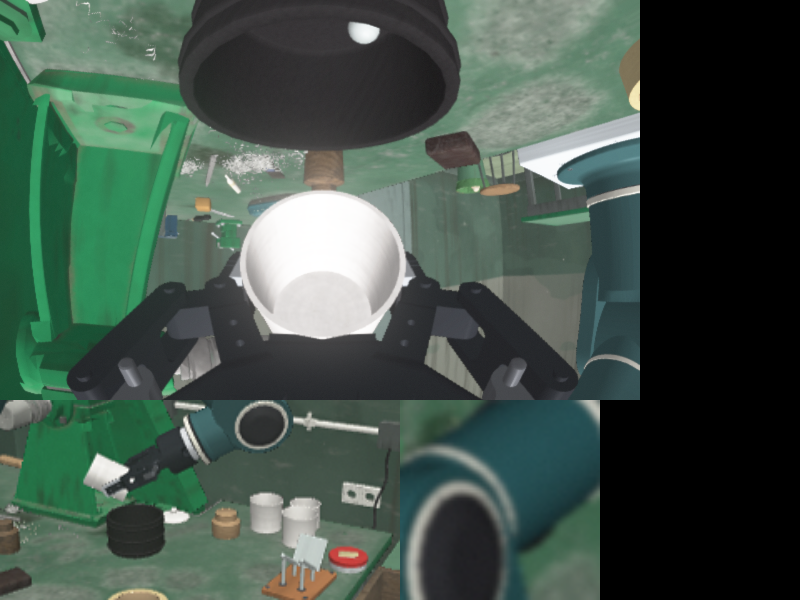

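The cup is empty, and I see no balls outside the barrel. I'll back off to the hover pose and count the balls from there.

```bash
python3 - <<'E'
from workcell import *
from plan import *
s=read_state();a=np.deg2rad(124)
print(togo(s,*pose(58,np.deg2rad(120),z=.15)),togo(s,*pose(20,np.deg2rad(120),z=.2)),togo(s,[.52,-.06,.27],down(a)))
E
```

```text
(array([-0.79, -0.  , -0.38]), array([-0.1,  5. ,  0. ])) (array([-1.19, -0.  , -0.44]), array([-0.1, 43. , -0. ])) (array([-1.04,  1.38, -3.37]), array([-2.3, 63. , -3.6]))
```

```bash
python3 -m crank '[[[1,-0.8,0,-0.4,0,5,0],[1,-0.9,0,-0.4,0,14,0],[1,-1.0,0,-0.4,0,23,0],[1,-1.1,0,-0.44,0,33,0],[1,-1.2,0,-0.44,0,43,0],[1,-1.2,0,-0.44,0,43,0]]]'; python3 - <<'E'
from workcell import *
from plan import *
s=read_state();a=np.deg2rad(124)
print(s["joints"].round(2),togo(s,[.52,-.06,.27],down(a)))
d=viewer.snapshot("wrist");d.update(pos=s["tool_pos"],rot=s["ee_rot"])
g=cv2.cvtColor(d["color"],cv2.COLOR_BGR2HSV);c=g[0:180,220:420];cv2.imwrite("pics/w7.png",cv2.resize(d["color"][0:200,160:480],(640,400)))
m=((c[...,2]>110)&(c[...,1]<60)).astype(np.uint8);n,l,st,ce=cv2.connectedComponentsWithStats(m);print([(ce[i].round(0).tolist(),int(st[i,4])) for i in range(1,n) if st[i,4]>15])
vv,uu=np.mgrid[0:140,230:410];p=wdep(d,np.c_[uu.ravel(),vv.ravel()]);q=p[(p[:,2]>.058)&(p[:,2]<.075)&(np.hypot(p[:,0]-.543,p[:,1]-.066)<.08)];print("barrel",cv2.minEnclosingCircle(q[:,:2].astype(np.float32)))
E
```

```text
time: 15.22
tool_pos: [0.5104, 0.1247, 0.1997]
ee_rot: [-2.544, 1.458, 0.446]
contact_force: [0.2, 0.7, -1.9]
width: 0.0586
grasp_force: 87.7
[-0.83  0.53  0.96  1.84 -0.74  1.31 -2.19] (array([ 2.17,  1.41, -2.04]), array([-0.8, 20. , -3.6]))
[([26.0, 21.0], 2404), ([184.0, 59.0], 3553), ([100.0, 25.0], 994), ([141.0, 49.0], 215), ([64.0, 54.0], 213), ([23.0, 57.0], 24), ([126.0, 69.0], 211), ([6.0, 78.0], 59), ([172.0, 75.0], 31), ([20.0, 88.0], 81), ([169.0, 84.0], 36), ([89.0, 151.0], 8485), ([7.0, 140.0], 39), ([193.0, 154.0], 33), ([190.0, 163.0], 60)]
barrel ((0.5437660217285156, 0.06550437957048416), 0.05425136908888817)
```

View pics/w7.png

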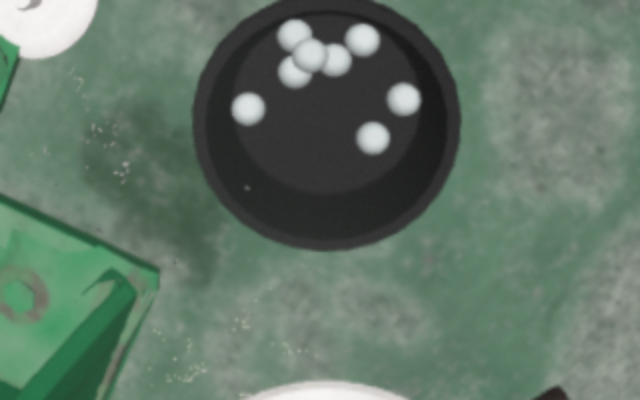

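All eight balls are in the barrel, and the barrel hasn't moved. Now I'll unwind the wrist and return to the cradle.

```bash
python3 -m crank '[[[1,0.5,0.3,-0.6,0,5,-1],[1,1.0,0.7,-1.1,-0.3,11,-2],[1,1.6,1.1,-1.6,-0.6,16,-3],[1,2.17,1.4,-2.0,-0.8,20,-3.6],[1,2.17,1.4,-2.0,-0.8,20,-3.6]]]' && python3 -m crank '[[[1,0,0,0,0,0,-10],[1,0,0,0,0,0,-20],[1,0,0,0,0,0,-30],[1,0,0,0,0,0,-40],[1,0,0,0,0,0,-50],[1,0,0,0,0,0,-60],[1,0,0,0,0,0,-70],[1,0,0,0,0,0,-80]]]' && python3 -m crank '[[[1,0,0,0,0,0,-10],[1,0,0,0,0,0,-20],[1,0,0,0,0,0,-30],[1,0,0,0,0,0,-40],[1,0,0,0,0,0,-50],[1,0,0,0,0,0,-60],[1,0,0,0,0,0,-70],[1,0,0,0,0,0,-80]]]' && python3 -m crank '[[[1,0,0,0,0,0,-10],[1,0,0,0,0,0,-20],[1,0,0,0,0,0,-30],[1,0,0,0,0,0,-40],[1,0,0,0,0,0,-50],[1,0,0,0,0,0,-60],[1,0,0,0,0,0,-70],[1,0,0,0,0,0,-78]]]' ; python3 - <<'E'
from workcell import *
from plan import *
s=read_state();print(s["joints"].round(2),togo(s,[.5338,-.2637,.16],down(-.08)))
E
```

```text
time: 15.9
tool_pos: [0.5193, -0.0662, 0.2672]
ee_rot: [2.763, -1.492, -0.002]
contact_force: [-0.3, 0.2, -2.8]
width: 0.0591
grasp_force: 87.7
time: 16.9
tool_pos: [0.5193, -0.0631, 0.2659]
ee_rot: [-3.073, -0.648, 0.007]
contact_force: [1.0, 0.3, -2.5]
width: 0.0591
grasp_force: 87.7
time: 17.9
tool_pos: [0.5192, -0.0631, 0.2658]
ee_rot: [-1.936, -2.469, 0.005]
contact_force: [0.4, 1.0, -2.6]
width: 0.0588
grasp_force: 87.7
time: 18.9
tool_pos: [0.5192, -0.0632, 0.2658]
ee_rot: [0.048, -3.136, -0.0]
contact_force: [0.8, -0.2, -2.5]
width: 0.059
grasp_force: 87.7
[-0.29  0.21  0.41  1.83 -0.09  1.12  1.75] (array([-0.15, -3.35,  1.76]), array([ 0. , -0.3,  6.4]))
```

```bash
python3 -m crank '[[[1,0,-0.5,0,0,0,1],[1,-0.05,-1.2,0.1,0,0,2.5],[1,-0.1,-2.0,0.3,0,0,4],[1,-0.15,-2.7,0.7,0,0,5.5],[1,-0.15,-3.2,1.2,0,0,6.4],[1,-0.15,-3.35,1.6,0,0,6.4],[1,-0.15,-3.35,1.76,0,0,6.4],[1,-0.15,-3.35,1.76,0,0,6.4]]]'; python3 - <<'E'
from workcell import *
from plan import *
s=read_state();R=Ro.from_rotvec([-.122267,-3.138432,-.0027]);print(s["joints"].round(2))
for p in([.527,-.2637,.090],[.527,-.2637,.0675],[.5338,-.2637,.0596]):print(togo(s,p,R))
E
```

```text
time: 19.9
tool_pos: [0.5339, -0.263, 0.1607]
ee_rot: [-0.132, -3.135, -0.0]
contact_force: [1.2, -0.1, -2.5]
width: 0.0587
grasp_force: 87.6
[ 0.04  0.48  0.48  1.77 -0.26  0.96  2.11]
(array([ 0.11, -0.02,  1.18]), array([-0.1, -0.1, -0.4]))
(array([ 0.11, -0.02,  1.55]), array([-0.1, -0.1, -0.4]))
(array([-0.  , -0.01,  1.69]), array([-0.1, -0.1, -0.4]))
```

```bash
python3 -m crank '[[[1,0.1,-0.01,0.5,0,0,-0.4],[1,0.11,-0.01,0.9,0,0,-0.4],[1,0.11,-0.01,1.18,0,0,-0.4],[1,0.11,-0.01,1.35,0,0,-0.4],[1,0.11,-0.01,1.5,0,0,-0.4],[1,0.11,-0.01,1.55,0,0,-0.4],[1,0.11,-0.01,1.55,0,0,-0.4]]]'; python3 - <<'E'
from workcell import *
from plan import *
s=read_state();R=Ro.from_rotvec([-.122267,-3.138432,-.0027]);print(s["contact_force"],s["moment"],togo(s,[.5338,-.2637,.0596],R))
E
```

```text
time: 20.78
tool_pos: [0.5276, -0.2638, 0.0685]
ee_rot: [-0.121, -3.138, 0.002]
contact_force: [-1.0, 0.6, -2.0]
width: 0.0589
grasp_force: 87.7
[-1.00041243  0.61756572 -1.99078308] [-0.0038293   0.00898966 -0.02532375] (array([-0.1 ,  0.01,  0.15]), array([-0.2, -0. ,  0. ]))
```

```bash
python3 -m crank '[[[1,-0.03,0,0.07,0,0,0],[1,-0.06,0,0.11,0,0,0],[1,-0.1,0,0.14,0,0,0],[1,-0.1,0,0.14,0,0,0]]]'; python3 - <<'E'
from workcell import *
from plan import *
s=read_state();R=Ro.from_rotvec([-.122267,-3.138432,-.0027]);print(s["contact_force"],s["moment"],togo(s,[.5338,-.2637,.0596],R))
E
```

```text
time: 21.28
tool_pos: [0.5338, -0.2639, 0.06]
ee_rot: [-0.12, -3.138, 0.001]
contact_force: [-1.0, 3.7, 4.5]
width: 0.0592
grasp_force: 88.4
[-0.99048762  3.68381025  4.5409277 ] [ 0.67904373  0.10017053 -0.05044365] (array([-0.  ,  0.  ,  0.01]), array([-0.2, -0. ,  0.1]))
```

```bash
python3 -m crank '[[[1,-0.03,0,0.02,0,0,0],[1,-0.05,0,0.03,0,0,0],[1,-0.05,0,0.03,0,0,0]]]'
```

```text
time: 21.65
tool_pos: [0.5337, -0.2639, 0.0596]
ee_rot: [-0.122, -3.133, -0.003]
contact_force: [-37.0, 17.5, 54.1]
width: 0.0589
grasp_force: 93.1
```

The cup is firmly against the foot plate. I'll take the load off and release.

```bash
python3 -m crank '[[[1,0.04,0,-0.03,0,0,0],[1,0.04,0,-0.03,0,0,0],[0.2,0.04,0,-0.03,0,0,0],[0,0.04,0,-0.03,0,0,0],[0,0.04,0,-0.03,0,0,0],[0,0.04,0,-0.03,0,0,0],[0,0.04,0,-0.03,0,0,0]]]' 20 && python3 -m crank '[[[0,0,0,-0.3,0,0,0],[0,0,0,-0.8,0,0,0],[0,0,0,-1.5,0,0,0],[0,0.5,0,-2.2,0,0,0],[0,1.8,0,-3,0,0,0],[0,1.8,0,-3.5,0,0,0],[0,1.8,0,-3.9,0,0,0],[0,1.8,0,-3.9,0,0,0]]]'; python3 - <<'E'
from workcell import *
from h import *
s=read_state();d=viewer.snapshot("wrist");d.update(pos=s["tool_pos"],rot=s["ee_rot"]);o=dict(np.load("w1.npz"))
print(s["tool_pos"],s["ee_rot"])
t1=viewer.snapshot("top");t0=dict(np.load("top0.npz"))
s1=viewer.snapshot("scene");s0=dict(np.load("scene0.npz"))
for n,a,b,(x0,y0,x1,y1) in(("top",t0,t1,(335,185,378,235)),("scene",s0,s1,(335,195,390,255)),("scene barrel",s0,s1,(235,185,285,230)),("top barrel",t0,t1,(240,190,285,230)),("scene bigformer",s0,s1,(303,190,330,215)),("top smallformer",t0,t1,(190,235,215,255))):
    g=[cv2.cvtColor(k["color"],cv2.COLOR_BGR2GRAY)[y0:y1,x0:x1].astype(np.float32) for k in(a,b)]
    print(n,cv2.phaseCorrelate(g[0]*1.,g[1]*1.),np.abs(g[0]-g[1]).mean())
def cup(dd):
    vv,uu=np.mgrid[185:300,270:370];p=wdep(dd,np.c_[uu.ravel(),vv.ravel()]);q=p[(p[:,2]>.03)&(p[:,2]<.16)&(abs(p[:,0]-.543)<.065)&(abs(p[:,1]+.264)<.045)];return np.percentile(q,[1,50,99],axis=0).round(4)
print(cup(o),cup(d))
E
```

```text
time: 22.52
tool_pos: [0.5341, -0.2642, 0.0598]
ee_rot: [-0.121, -3.137, 0.002]
contact_force: [1.2, -1.0, 0.4]
width: 0.0856
grasp_force: 0.0
time: 23.52
tool_pos: [0.4271, -0.2561, 0.2968]
ee_rot: [0.121, 3.136, -0.003]
contact_force: [-0.0, 1.5, -0.0]
width: 0.0852
grasp_force: 0.0
[ 0.42713214 -0.25606591  0.29679921] [ 1.21492418e-01  3.13648333e+00 -2.81973401e-03]
top ((-1.4644195624671283, 0.01603511520059797), 0.15909162394205728) 35.11163
scene ((0.1502219392312476, 0.048955424973687656), 1.0037641390826968) 5.3830304
scene barrel ((-0.004933730217480559, 0.5167921341507551), 0.9996248781416152) 2.6035554
top barrel ((0.34412188339472394, 0.016302791579452247), 0.3908716917037964) 12.251667
scene bigformer ((0.5143572403400363, 0.453023131055339), 1.002594603785762) 3.5955555
top smallformer ((0.2934416483761293, -0.14457284843739338), 1.036866579055786) 2.018
[[ 0.4964 -0.2921  0.0465]
 [ 0.5357 -0.2639  0.078 ]
 [ 0.5901 -0.234   0.1241]] [[ 0.4965 -0.2925  0.0368]
 [ 0.5396 -0.2648  0.0777]
 [ 0.5901 -0.2342  0.1246]]
```

The cup's extents match the start to within 1 mm, and the barrel and formers haven't moved. I'll hand the job in.

```bash
python3 -c "
from workcell import r
print(r.finish_job())"
```

```text
the job is handed in; nothing more can be done
None
```

All eight balls are in the barrel, the empty cup is released back in its cradle within about 1 mm of where it lay, the barrel and both formers show no measurable movement, and the job was handed in at about 24 s; no verdict came back.

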